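# Wipe the brass chips off the valve assembly plate into its chip box

### The job

Swing the yellow latch lever right off the lid of the chip box at the end of the assembly plate, raise the lid until it stands up open, then take the orange scraper from its sloped rest and wipe all five brass chips off the plate into the box. Do not touch the chips with the gripper, and leave the valve on the plate and the other things on the bench where they stand. Finish with the scraper back down in its rest and the lid still standing open.

Things in the scene. Friction and masses are not known exactly. Their poses are not given: they have to be found in the camera images.
- fixture: blue stand with a steel plate, fixed. Origin on the bench under the plate; +x across it, +y along it to the chip box. Plate top z = 70 mm, clear width x = -100..100 between side rails 12 mm higher; length y = -140 (open end) to 110, flush with the mouth of the chip box (inside x = -112..112, y = 110..230, 64 mm deep, rim level with the plate). Latch post on the -x side at y = 170, 80 mm high
- chip_box (a point): middle of the chip box's inner floor, axes as the fixture's; the mouth is 64 mm above it
- lid (a joint): hinged grey steel lid (232 x 124 x 6 mm) of the chip box; 0 = shut, grows as it opens, 1.57 = standing upright, stop at 1.85; the stiff hinge stays where it is left. The yellow latch lever lies over it and blocks it until swung off.
- lid_hinge (a point): middle of the lid's hinge line, which runs along the fixture's x at the far end of the box (y = 236, z = 73 mm); the lid swings up and over towards the fixture's +y
- lid_bar (a point): middle of the lid's yellow grip bar, round, 12 mm thick, 112 mm long, parallel to the hinge. When shut it stands 160 mm before the hinge (over the plate) and 42 mm above it; two thin arms 100 mm apart carry it 36 mm clear of the lid's edge, so it can be pinched from above at any lid angle
- latch (a joint): yellow latch lever, turning about a vertical pivot; 0 = lying across the lid (pointing along the fixture's +x), grows as it swings towards the fixture's +y, 1.57 = off the lid along the stand's side, stop at 1.8
- latch_pivot (a point): the lever's pivot (at x = -145, y = 170, z = 80 mm of the fixture)
- latch_peg (a point): grip point on the upright round yellow peg (14 mm thick, from 8 to 54 mm above the pivot point) 100 mm from the pivot near the lever's end; this point is 34 mm above the pivot point. The lever is 20 mm wide and 8 mm thick and ends 10 mm past the peg
- scraper: scraper: an orange block 104 mm (its y) x 24 mm (its x) x 40 mm high with a rubber foot, and above it a black grip 64 mm (y) x 24 mm (x), from 40 to 102 mm above the foot. Origin at the centre of the foot's underside, z up through the grip. 0.15 to 0.3 kg. Starts leaning in the rest.
- scraper_grip (a point): good grip point in the black grip, 76 mm above the foot
- rest: sloped scraper rest, blue base 110 x 130 mm with a grey pocket, fixed to the bench. Origin under its middle. The pocket leans 35 degrees: its axis points up and towards the rest's -x, i.e. it is turned -35 degrees about the rest's y. Pocket inside: 118 mm along y, 32 mm across, walls 32 mm deep.
- rest_seat (a point): centre of the pocket's floor (42 mm above the bench); the scraper's origin belongs here, in practice about 4 mm downhill, against the lower wall
- chip1: curled brass offcut lying flat, about 36 x 20 x 10 mm; origin at the centre of its underside. Must end in the chip box.
- chip2: curled brass offcut lying flat, about 36 x 20 x 10 mm; origin at the centre of its underside. Must end in the chip box.
- chip3: curled brass offcut lying flat, about 36 x 20 x 10 mm; origin at the centre of its underside. Must end in the chip box.
- chip4: curled brass offcut lying flat, about 36 x 20 x 10 mm; origin at the centre of its underside. Must end in the chip box.
- chip5: curled brass offcut lying flat, about 36 x 20 x 10 mm; origin at the centre of its underside. Must end in the chip box.
- valve: small finished valve standing on the plate: grey cylinder 70 mm across, 46 mm high, with a yellow cap; origin at the centre of its underside. To be left where it is.
- big_valve: bystander: larger grey valve on the bench, 104 mm across, 55 mm high, yellow cap, with a yellow lever (150 mm) at its side reaching 84 mm from its middle on its +x side; origin under its middle
- jar: bystander: white jar with red cap, 72 mm across, 85 mm high; origin under its middle
- caps: bystander: stack of yellow valve caps, 96 mm across, 44 mm high; origin under its middle
There are look-alikes about, which are no part of the job. Several things look just like the rest: the one meant starts farthest from the robot's base.

How it is judged:
On the way, in this order (a step that is already met when the one before it is completed fails the run):
1. the latch lever is swung off the lid (joint above 1.3 rad) with the lid still shut (value of joint latch above 1.3 rad and value of joint lid below 0.12 rad), for 0.05 s.
2. the lid stands open (above 1.3 rad) (value of joint lid above 1.3 rad), for 0.2 s.
3. the scraper is lifted out of its rest (distance between scraper and rest_seat above 0.08 m), for 0.1 s.
4. all five chips lie in the chip box while the scraper is out of its rest (x of chip1 in the frame of chip_box between -0.114 and 0.114 m and y of chip1 in the frame of chip_box between -0.064 and 0.064 m and z of each of chip1, chip2, chip3, chip4, chip5 in the frame of chip_box below 0.045 m and x of chip2 in the frame of chip_box between -0.114 and 0.114 m and y of chip2 in the frame of chip_box between -0.064 and 0.064 m and x of chip3 in the frame of chip_box between -0.114 and 0.114 m and y of chip3 in the frame of chip_box between -0.064 and 0.064 m and x of chip4 in the frame of chip_box between -0.114 and 0.114 m and y of chip4 in the frame of chip_box between -0.064 and 0.064 m and x of chip5 in the frame of chip_box between -0.114 and 0.114 m and y of chip5 in the frame of chip_box between -0.064 and 0.064 m and distance between scraper and rest_seat above 0.05 m), for 0.1 s.
At the end, for the whole second after the job is handed in: All five chips lie still in the chip box, at least 2 cm below its mouth; the scraper is let go and still in its rest, its foot within 16 mm of the pocket floor's centre, leaning 25 to 51 degrees and turned under 0.2 rad from the pocket; the lid stands open above 1.3 rad (x of chip1 in the frame of chip_box between -0.114 and 0.114 m and y of chip1 in the frame of chip_box between -0.064 and 0.064 m and z of each of chip1, chip2, chip3, chip4, chip5 in the frame of chip_box below 0.045 m and x of chip2 in the frame of chip_box between -0.114 and 0.114 m and y of chip2 in the frame of chip_box between -0.064 and 0.064 m and x of chip3 in the frame of chip_box between -0.114 and 0.114 m and y of chip3 in the frame of chip_box between -0.064 and 0.064 m and x of chip4 in the frame of chip_box between -0.114 and 0.114 m and y of chip4 in the frame of chip_box between -0.064 and 0.064 m and x of chip5 in the frame of chip_box between -0.114 and 0.114 m and y of chip5 in the frame of chip_box between -0.064 and 0.064 m and distance between scraper and rest_seat below 0.016 m and angle between scraper's own z axis and vertical between 0.44 and 0.9 rad and angle between the y axis of scraper and the y axis of rest, either way round below 0.2 rad and value of joint lid above 1.3 rad and linear speed of scraper below 0.02 m/s and angular speed of scraper below 0.2 rad/s and linear speed of each of chip1, chip2, chip3, chip4, chip5 below 0.03 m/s); the robot touches nothing.
It fails at once if a chip is touched by the gripper (contact force between the fingers and chip1 above 0.3 N or contact force between the fingers and chip2 above 0.3 N or contact force between the fingers and chip3 above 0.3 N or contact force between the fingers and chip4 above 0.3 N or contact force between the fingers and chip5 above 0.3 N).
It fails at once if the valve on the plate is moved more than 12 mm or tipped (distance of valve from where it was at the start of the episode above 0.012 m or angle between valve's own z axis and vertical above 0.2 rad).
It fails at once if a bystander on the bench is moved more than 15 mm (distance of any of big_valve, jar, caps from where it was at the start of the episode above 0.015 m).
It also fails if it takes over 72 s, if anything falls off the work surface, if the arm or the gripper's body presses on something with over 40 N, if the wrist force passes 120 N, or if a joint passes its speed limit or range.

### The arm

A 6-joint arm with a two-finger parallel gripper is mounted at the origin on the work surface. World frame = base frame: x ahead of the robot, y to its left, z up, the work surface at z = 0. Lengths are in m, angles in rad, forces in N, time in s.
With the tool pointing down it reaches from about 0.35 to 0.925 m from the base axis. Payload 6.4 kg.
Tool frame: the origin (TCP) lies midway between the tips of the shut fingers; the grasp point (between the pads) lies 19 mm behind it (env.grip_depth is the z of the grasp point in the tool frame, in m); z points along the fingers, y is the line along which they close (so a half turn about z gives the same grasp; the last joint's range is limited). The gripper opens to 94 mm and grips with 3 to 60 N. Pads are 16 mm wide; open, the fingers measure 119 mm over their backs; the gripper's body (75 mm by 177 mm) begins 78 mm behind the grasp point.
Start: joints at [-1.286, 0.245, 1.558, -0, 1.339, -0.174], TCP at [0.288, -0.583, 0.205] pointing down, gripper open.
Joint ranges: [-3.13, 3.13], [-1.02, 2.26], [0.13, 2.54], [-0.95, 4.09], [0.21, 2.88], [-2.74, 2.74]. Speed limits (rad/s): [2.57, 2.57, 3.14, 3.14, 3.14, 3.14].

### API

Orientations are given as a unit quaternion [w, x, y, z].
In Python, from rig import env, cams gives the robot as it stands. The module is installed in compiled form; this text tells all that it offers.
- The arm moves only by the tool drive_tool, never from a script. Its argument "deltas" is a list of rows, each a list of 5 numbers: the opening, from -1 (shut) to 1 (fully open), then the shift along the tool's x, y, z as a fraction of full scale, then the turn about the tool's z as a fraction of full scale. A call has 1 to 10 rows; each row shifts and turns the commanded pose from where the row before left it, along the tool's axes as they then stand; what a row does not reach is not made up. Full scale, the value 1, is 0.02 m for a shift and 4 degrees for a turn. A row lasts 1/10 s, in which the tool goes at most 50 mm and 8.59 degrees, less where a joint would pass 70% of its speed; a pose out of reach is approached as far as the arm can. A call with a number of a shift or a turn outside -1 to 1 is refused whole. A call with a gripper value outside its range is refused whole. The fingers move at their own pace and stop on an object; the grip force is fixed at half the most. Time passes only in rows, so rows that do not move let the fingers close. It gives the time, the measured TCP pose, the force, the opening and the grip force at its end, in the units of the state.
- env.get_obs(): the state, without advancing time (a new reading comes with each control period).
- cams.capture(name): name is "side" or "top"; returns (picture, depth): 480x640x3 uint8, blue, green, red; 480x640 float32, m along the optical axis (not along the pixel's ray), 0 where there is no reading.
- cams.get_calibration(name): a dict with "vertical_fov" (degrees; the focal length in pixels is half the picture's height over the tangent of half this angle, whatever the lens; pixels are square), "cx", "cy" (the principal point, pixels), "rvec" (rotation vector, rad) and "tvec" (3), from world to camera coordinates, as OpenCV has them. Camera axes: x right, y down, z forward; pixel columns grow to the right and rows downward; lengths in m; the calibration is good to about 2 mm. A picture is of the moment at which its call begins. get_calibration takes no time and is no camera call.
- env.hand_in(): hands the job in; it is judged then, once.
The state is a dict: "t": time; "joints": joint angles; "joint_velocities": joint speeds; "tau": joint torques, N m; "ee_pos": TCP position; "eef_rot": TCP orientation; "wrist_force": force on the tool from outside, world axes, zero at the start; "moment": the same for the moment, N m; "opening": finger opening in m; "grip_force": force on a finger pad.
Only numpy, scipy, OpenCV 4.12 (cv2) and the standard library are available. Lean on these libraries where they do the work, as an engineer would, in place of code of your own. Each camera call takes 0.05 s, during which the arm holds its last target. There are 200 camera calls.

## Working session

There is one attempt and no reset: what is moved stays moved. The work goes in short steps, Python scripts to look and compute and a tool call to move; the robot and the scene stay as the last step left them, time stands still between calls to the robot, and variables do not carry over. Pictures are saved under pics/ and viewed, at most 10 in all, crops included, and the job is handed in when it is done.

Besides the shell and the picture viewer there is one more tool, called after "Call:" as name(argument=value, ...) on one line, values as JSON. drive_tool: Moves the arm, as the interface text tells. Its arguments: {"type":"object","properties":{"deltas":{"type":"array"}},"required":["deltas"]}

```bash
mkdir -p pics; cat > h.py <<'E'
import numpy as np, cv2
from rig import env, cams
def cal(n):
    c=cams.get_calibration(n); f=240/np.tan(np.radians(c["vertical_fov"])/2)
    R=cv2.Rodrigues(np.array(c["rvec"],float))[0]; return f,c["cx"],c["cy"],R,np.array(c["tvec"],float)
def cloud(n,d):
    f,cx,cy,R,t=cal(n); v,u=np.mgrid[:480,:640]
    p=np.stack([(u-cx)/f*d,(v-cy)/f*d,d],-1)
    return (p-t.reshape(3))@R
def plane(n,u,v,z):
    f,cx,cy,R,t=cal(n); o=-R.T@t.reshape(3); r=R.T@np.array([(u-cx)/f,(v-cy)/f,1])
    return o+r*(z-o[2])/r[2]
E
python3 - <<'E'
from h import *
for n in ("top","side"):
    im,d=cams.capture(n); cv2.imwrite(f"pics/{n}0.png",im); np.savez(f"{n}0.npz",im=im,d=d)
    print(n,{k:np.round(v,3) for k,v in cams.get_calibration(n).items()},(d>0).mean())
print(env.get_obs(),env.grip_depth)
E
```

```text
top {'vertical_fov': np.float64(48.404), 'cx': np.float64(309.623), 'cy': np.float64(248.429), 'rvec': array([ 2.199, -2.151,  0.073]), 'tvec': array([-0.078,  0.58 ,  1.387])} 0.9960123697916666
side {'vertical_fov': np.float64(52.516), 'cx': np.float64(323.653), 'cy': np.float64(240.49), 'rvec': array([ 0.092, -2.851,  1.219]), 'tvec': array([0.548, 0.16 , 1.05 ])} 0.9958821614583333
{'t': 0.1, 'joints': array([-1.28611470e+00,  2.45737439e-01,  1.55887766e+00, -4.49132814e-05,
        1.33872178e+00, -1.74105833e-01]), 'joint_velocities': array([ 0.00051218, -0.0004583 , -0.00231999, -0.00040776, -0.00011537,
       -0.00080116]), 'tau': array([ 2.94654762e-05, -4.16914022e+01, -3.15525055e+01,  6.86661922e-02,
        3.09549691e-02, -5.50104960e-05]), 'ee_pos': array([ 0.28769503, -0.58225655,  0.20446768]), 'eef_rot': array([-8.69574036e-04,  9.73802882e-01,  2.27392140e-01, -7.00095005e-05]), 'wrist_force': array([-1.46438221, -0.29711322, -0.30441616]), 'moment': array([0.01573466, 0.06365284, 0.0369388 ]), 'grip_force': 0.0, 'opening': 0.09389673463755956} -0.0188
```

View pics/top0.png

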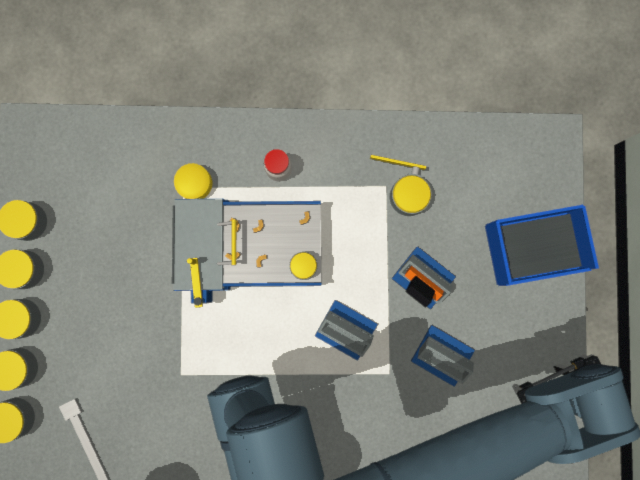

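View pics/side0.png

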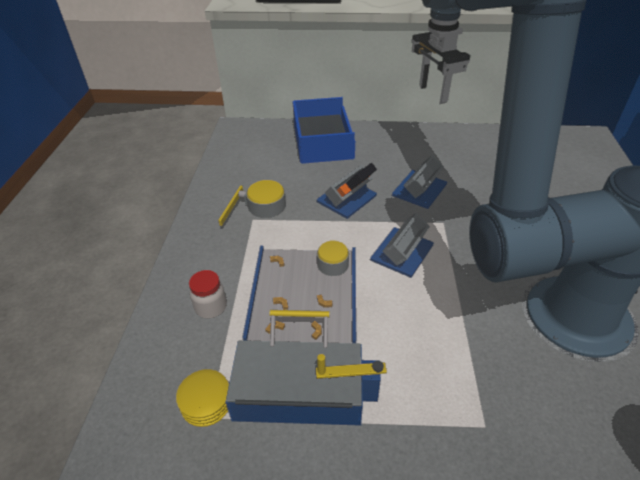

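The top view shows the fixture with lid at (200,245), latch at (196,280), bar at (234,241), chips at (258,226), (306,217), (262,261) with more under the bar, and the valve at (303,265). Three rests are visible at (424,278), (443,355) and (348,330); only (424,278) holds the orange scraper. I'll measure next and check the distances.

```bash
python3 - <<'E'
from h import *
for n in ("top","side"):
    z=np.load(f"{n}0.npz"); im,d=z["im"],z["d"]; P=cloud(n,d); hsv=cv2.cvtColor(im,cv2.COLOR_BGR2HSV)
    for name,lo,hi,amin in (("yellow",(22,150,80),(35,255,255),25),("brass",(10,90,60),(21,215,255),25),("orange",(3,216,100),(15,255,255),20),("blue",(100,150,40),(125,255,255),60),("red",(0,180,80),(2,255,255),50)):
        m=cv2.inRange(hsv,lo,hi); k,l,s,c=cv2.connectedComponentsWithStats(m)
        for i in range(1,k):
            if s[i,4]<amin: continue
            q=P[(l==i)&(d>0)]
            if q[:,1].max()>.7 or q[:,2].min()<-.05: continue
            r=cv2.minAreaRect((q[:,:2]*1000).astype(np.float32))
            print(n,name,c[i].astype(int),s[i,4],"med",np.round(np.median(q,0),3),"zmax",np.round(np.percentile(q[:,2],98),3),"rect",np.round(r[0]),np.round(r[1]),round(r[2],1))
b=np.load("top0.npz")["im"][170:380,160:500]; cv2.imwrite("pics/crop.png",cv2.resize(b,(800,494),interpolation=cv2.INTER_CUBIC))
E
```

```text
top yellow [396 161] 209 med [ 0.816 -0.29   0.036] zmax 0.043 rect [ 816. -294.] [147.  10.] 78.7
top yellow [192 181] 1070 med [0.751 0.247 0.042] zmax 0.05 rect [753. 251.] [94. 94.] 14.5
top yellow [411 193] 1096 med [ 0.727 -0.326  0.054] zmax 0.06 rect [ 728. -327.] [96. 96.] 45.9
top yellow [233 240] 199 med [0.589 0.121 0.12 ] zmax 0.125 rect [590. 122.] [118.  17.] 5.2
top yellow [303 265] 541 med [ 0.533 -0.051  0.115] zmax 0.121 rect [533. -51.] [63. 63.] 46.3
top yellow [195 277] 324 med [0.498 0.219 0.089] zmax 0.134 rect [495. 219.] [102.  20.] 8.1
top brass [305 218] 67 med [ 0.653 -0.055  0.08 ] zmax 0.085 rect [654. -53.] [16. 36.] 59.9
top brass [258 226] 67 med [0.629 0.064 0.08 ] zmax 0.086 rect [632.  65.] [18. 34.] 60.7
top brass [228 255] 27 med [0.553 0.14  0.08 ] zmax 0.084 rect [554. 139.] [17. 11.] 56.3
top brass [260 259] 69 med [0.547 0.059 0.08 ] zmax 0.085 rect [545.  58.] [18. 34.] 54.8
top brass [422 280] 94 med [ 0.508 -0.353  0.064] zmax 0.085 rect [ 495. -360.] [109.  33.] 53.0
top orange [424 281] 255 med [ 0.506 -0.358  0.073] zmax 0.081 rect [ 4
[... 1767 characters left out ...]
5 0.063 0.08 ] zmax 0.083 rect [545.  59.] [18. 36.] 57.8
side brass [280 301] 107 med [0.631 0.066 0.08 ] zmax 0.083 rect [630.  66.] [19. 37.] 56.1
side brass [279 324] 58 med [0.626 0.125 0.08 ] zmax 0.082 rect [626. 123.] [12. 17.] 77.3
side brass [316 329] 114 med [0.554 0.132 0.08 ] zmax 0.084 rect [554. 130.] [16. 38.] 4.9
side brass [268 328] 27 med [0.646 0.134 0.081] zmax 0.083 rect [647. 132.] [18.  7.] 89.4
side blue [323 132] 2312 med [ 0.595 -0.558  0.059] zmax 0.093 rect [ 599. -655.] [167. 241.] 11.5
side blue [335 419] 208 med [0.511 0.279 0.017] zmax 0.042 rect [514. 279.] [95.  4.] 2.1
side red [202 281] 375 med [0.802 0.029 0.086] zmax 0.089 rect [799.  25.] [56. 57.] 1.9
```

View pics/crop.png

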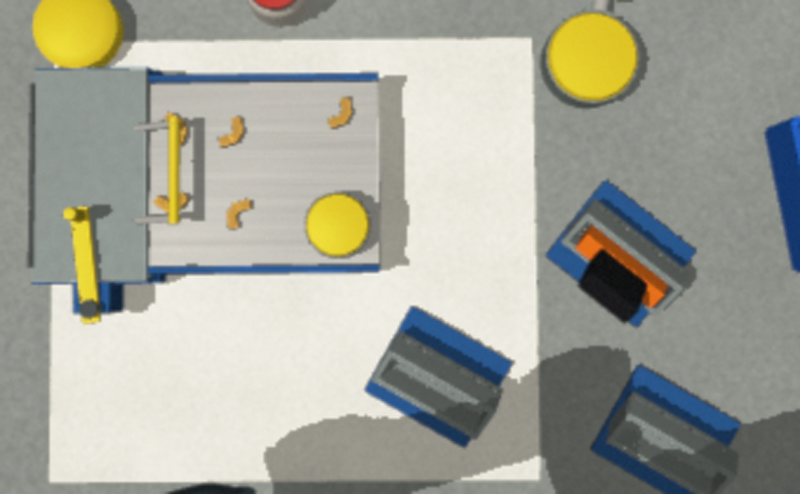

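```bash
python3 - <<'E'
from h import *
def fit(q):
    vx,vy,x,y=cv2.fitLine((q[:,:2]*1000).astype(np.float32),cv2.DIST_HUBER,0,.01,.01).ravel(); return round(float(np.degrees(np.arctan2(vy,vx))),2)
for n in ("top","side"):
    z=np.load(f"{n}0.npz"); im,d=z["im"],z["d"]; P=cloud(n,d); hsv=cv2.cvtColor(im,cv2.COLOR_BGR2HSV)
    box=lambda x0,x1,y0,y1,z0,z1:(P[...,0]>x0)&(P[...,0]<x1)&(P[...,1]>y0)&(P[...,1]<y1)&(P[...,2]>z0)&(P[...,2]<z1)
    Y=cv2.inRange(hsv,(22,150,80),(35,255,255))>0; B=cv2.inRange(hsv,(100,120,30),(125,255,255))>0
    def rep(t,q):
        if len(q)>4: print(n,t,len(q),"mean",np.round(q.mean(0),4),"min",np.round(np.percentile(q,2,axis=0),3),"max",np.round(np.percentile(q,98,axis=0),3),"ang",fit(q))
    rep("bar",P[Y&box(.52,.66,.09,.15,.11,.14)])
    rep("railL",P[B&box(.46,.51,-.1,.13,.077,.09)])
    rep("railR",P[B&box(.66,.72,-.1,.13,.077,.09)])
    rep("lidtop",P[box(.45,.72,.14,.32,.07,.0825)])
    rep("peg",P[Y&box(.45,.65,.15,.28,.105,.15)])
    rep("lever",P[Y&box(.38,.65,.15,.28,.075,.097)])
    rep("valve",P[Y&box(.45,.6,-.12,.02,.105,.15)])
    K=(hsv[...,2]<60)&box(.38,.62,-.46,-.25,.06,.16)
    rep("grip",P[K]); rep("gripT",P[K&(P[...,2]>.112)])
    O=(cv2.inRange(hsv,(3,170,60),(15,255,255))>0)&box(.38,.62,-.46,-.25,.03,.12)
    rep("orange",P[O])
    if n=="top":
        for a in (.7,.64,.58,.56): print(a)
        ys=np.where(box(.45,.72,.2,.32,.06,.09))
        print("pocket"); 
        q=P[box(.40,.62,-.46,-.24,.02,.13)]; rep("all",q)
E
```

```text
top bar 183 mean [0.5853 0.1212 0.1199] min [0.534 0.116 0.114] max [0.639 0.127 0.125] ang 1.21
top railL 205 mean [0.4853 0.0222 0.0825] min [ 0.48  -0.089  0.078] max [0.49  0.125 0.088] ang -88.35
top railR 176 mean [0.6924 0.0201 0.0819] min [ 0.687 -0.085  0.078] max [0.698 0.127 0.087] ang -88.32
top lidtop 4426 mean [0.5856 0.2167 0.076 ] min [0.469 0.145 0.071] max [0.695 0.282 0.081] ang 7.78
top peg 34 mean [0.5367 0.2233 0.1268] min [0.531 0.219 0.108] max [0.542 0.231 0.139] ang 55.08
top lever 300 mean [0.4897 0.2175 0.0882] min [0.428 0.204 0.082] max [0.543 0.231 0.095] ang 6.49
top valve 539 mean [ 0.5325 -0.0515  0.1148] min [ 0.504 -0.081  0.109] max [ 0.561 -0.022  0.121] ang 70.88
top grip 481 mean [ 0.4752 -0.3398  0.1138] min [ 0.445 -0.372  0.087] max [ 0.506 -0.309  0.13 ] ang 45.2
top gripT 312 mean [ 0.4681 -0.3348  0.1224] min [ 0.444 -0.363  0.113] max [ 0.493 -0.307  0.131] ang 51.95
top orange 331 mean [ 0.4998 -0.3576  0.0722] min [ 0.459 -0.402  0.059] max [ 0.534 -0.314  0.085] ang 53.6
0.7
0.64
0.58
0.56
pocket
top all 1530 mean [ 0.4987 -0.3553  0.
[... 416 characters left out ...]
0764] min [0.468 0.145 0.071] max [0.694 0.285 0.08 ] ang -5.06
side peg 97 mean [0.5368 0.23   0.1241] min [0.531 0.223 0.106] max [0.542 0.233 0.136] ang 4.09
side lever 584 mean [0.4913 0.2217 0.0885] min [0.427 0.208 0.085] max [0.544 0.235 0.092] ang 9.46
side valve 491 mean [ 0.5323 -0.0455  0.1156] min [ 0.504 -0.075  0.111] max [ 0.56  -0.02   0.119] ang -85.26
side grip 307 mean [ 0.4769 -0.3245  0.1119] min [ 0.446 -0.355  0.074] max [ 0.508 -0.304  0.13 ] ang 37.19
side gripT 196 mean [ 0.468  -0.3259  0.1225] min [ 0.444 -0.355  0.113] max [ 0.494 -0.304  0.13 ] ang 46.91
side orange 75 mean [ 0.5178 -0.3203  0.0723] min [ 0.505 -0.332  0.062] max [ 0.529 -0.31   0.08 ] ang 26.72
```

Fixture is at (0.588, 0.047) with yaw 1.7°. The pivot is at (0.438, 0.213), the peg at (0.537, 0.2265, top z 0.134) and the bar at (0.586, 0.123, 0.115). The spacings and heights agree with the text. Base distances of the rests are about 0.63, 0.51 and 0.40 m; the farthest is the one holding the scraper, as expected. Next I move to the peg.

Call:
drive_tool(deltas=[[1,0.5,-0.5,0,0],[1,0.94,-0.99,0,0],[1,0.94,-0.99,0,0],[1,0.94,-0.99,0,0],[1,0.94,-0.99,0,0],[1,0.94,-0.99,0,0],[1,0.94,-0.99,0,0],[1,0.94,-0.99,0,0],[1,0.94,-0.99,0,0],[1,0.94,-0.99,0,0]])

```text
t: 1.1
ee_pos: [0.3653, -0.3325, 0.2051]
eef_rot: [-0.0, 0.974, 0.228, 0.0]
wrist_force: [0.6, 0.3, -0.9]
opening: 0.0939
grip_force: 0.0
```

Call:
drive_tool(deltas=[[0.2,0.94,-0.99,0,0],[0.2,0.94,-0.99,0,0],[0.2,0.94,-0.99,0,0],[0.2,0.94,-0.99,0,0],[0.2,0.94,-0.99,0,0],[0.2,0.94,-0.99,0,0],[0.2,0.94,-0.99,0,0],[0.2,0.94,-0.99,0,0],[0.2,0.94,-0.99,0,0],[0.2,0.94,-0.99,0,0]])

```text
t: 2.1
ee_pos: [0.4456, -0.072, 0.2051]
eef_rot: [-0.0, 0.974, 0.228, -0.0]
wrist_force: [1.0, -0.2, -0.6]
opening: 0.056
grip_force: 0.0
```

Call:
drive_tool(deltas=[[0.2,0.94,-0.99,0,0],[0.2,0.94,-0.99,0,0],[0.2,0.94,-0.99,0,0],[0.2,0.94,-0.99,0,0],[0.2,0.94,-0.99,0,0],[0.2,0.94,-0.99,0,0.6],[0,0,0,0,1],[0,0,0,0,1],[0,0,0,0,1],[0,0,0,0,1]])

```text
t: 3.1
ee_pos: [0.4937, 0.0833, 0.2051]
eef_rot: [-0.0, 0.998, 0.068, -0.0]
wrist_force: [-0.1, 0.1, 0.4]
opening: 0.0467
grip_force: 0.0
```

Call:
drive_tool(deltas=[[0,0.445,-0.97,0,0],[0,0.445,-0.97,0,0],[0,0.445,-0.97,0,0],[0,0.445,-0.97,0,0],[0,0.445,-0.97,0,0],[0,0.445,-0.97,0,0],[0,0.445,-0.97,0,0],[0,0,0,0.5,0],[0,0,0,0.5,0],[0,0,0,0,0]])

```text
t: 4.1
ee_pos: [0.5356, 0.2247, 0.1827]
eef_rot: [0.0, 0.998, 0.069, -0.002]
wrist_force: [0.0, -0.8, -0.3]
opening: 0.0467
grip_force: 0.0
```

Call:
drive_tool(deltas=[[0,0,0,1,0],[0,0,0,1,0],[0,0,0,1,0],[0,0,0,1,0],[-0.57,0,0,0.15,0],[-0.57,0,0,0,0],[-0.57,0,0,0,0],[-0.57,0,0,0,0]])

```text
t: 4.9
ee_pos: [0.5386, 0.2257, 0.1039]
eef_rot: [-0.0, 0.998, 0.069, 0.001]
wrist_force: [-0.2, 0.4, 0.7]
opening: 0.0207
grip_force: 0.0
```

Call:
drive_tool(deltas=[[-0.57,-0.01,-0.35,0,-1],[-0.57,-0.01,-0.35,0,-1],[-0.57,-0.01,-0.35,0,-1],[-0.57,-0.01,-0.35,0,-1],[-0.57,-0.01,-0.35,0,-1]])

```text
t: 5.4
ee_pos: [0.5277, 0.259, 0.1036]
eef_rot: [0.0, 0.97, 0.242, 0.001]
wrist_force: [-0.2, -1.2, 0.3]
opening: 0.0206
grip_force: 0.4
```

Call:
drive_tool(deltas=[[-0.57,-0.01,-0.35,0,-1],[-0.57,-0.01,-0.35,0,-1],[-0.57,-0.01,-0.35,0,-1],[-0.57,-0.01,-0.35,0,-1],[-0.57,-0.01,-0.35,0,-1],[-0.57,-0.01,-0.35,0,-1],[-0.57,-0.01,-0.35,0,-1],[-0.57,-0.01,-0.35,0,-1]])

```text
t: 6.2
ee_pos: [0.4896, 0.2991, 0.1035]
eef_rot: [0.0, 0.866, 0.5, 0.001]
wrist_force: [1.2, -1.5, 0.3]
opening: 0.0203
grip_force: 0.4
```

Call:
drive_tool(deltas=[[-0.57,-0.01,-0.35,0,-1],[-0.57,-0.01,-0.35,0,-1],[-0.57,-0.01,-0.35,0,-1],[-0.57,-0.01,-0.35,0,-1],[-0.57,-0.01,-0.35,0,-1],[-0.57,-0.01,-0.35,0,-1],[-0.57,-0.01,-0.35,0,-1],[-0.57,-0.01,-0.35,0,-1],[-0.57,0,0,0,0]])

```text
t: 7.1
ee_pos: [0.4355, 0.3131, 0.1034]
eef_rot: [0.0, 0.695, 0.719, 0.001]
wrist_force: [-0.4, 0.4, 0.3]
opening: 0.0204
grip_force: 0.0
```

Call:
drive_tool(deltas=[[0,0,0,0,0],[0,0,0,-1,0],[0,0,0,-1,0],[0,0,0,-1,0],[0,-0.5,0.36,-0.5,0],[0,-1,0.74,0,0],[0,-1,0.74,0,0],[0,-1,0.74,0,0],[0,-1,0.74,0,0],[0,-1,0.74,0,0]])

```text
t: 8.1
ee_pos: [0.5213, 0.2038, 0.1721]
eef_rot: [-0.0, 0.696, 0.718, -0.0]
wrist_force: [0.6, -0.7, -0.2]
opening: 0.0469
grip_force: 0.0
```

Call:
drive_tool(deltas=[[0,-1,0.74,0,0],[0,-1,0.74,0,0],[0,-1,0.74,0,0],[0,-1,0.74,0,0],[0,0,0,0,1],[0,0,0,0,1],[0,0,0,0,1],[0,0,0,0,1],[0,0,0,0,1],[0,0,0,0,1]])

```text
t: 9.1
ee_pos: [0.5824, 0.1265, 0.1721]
eef_rot: [-0.0, 0.831, 0.557, -0.0]
wrist_force: [-0.4, 0.0, -0.2]
opening: 0.047
grip_force: 0.0
```

Call:
drive_tool(deltas=[[0,0,0,0,1],[0,0,0,0,1],[0,0,0,0,1],[0,0,0,0,1],[0,0,0,0,1],[0,0,0,0,1],[0,0,0,0,1],[0,0,0,0,1],[0,0,0,0,1],[0,0,0,0,1]])

```text
t: 10.1
ee_pos: [0.5824, 0.1265, 0.1721]
eef_rot: [0.0, 0.971, 0.239, -0.0]
wrist_force: [-0.9, 0.3, 0.2]
opening: 0.0468
grip_force: 0.0
```

Call:
drive_tool(deltas=[[0,0,0,0,1],[0,0,0,0,1],[0,0,0,0,1],[0,0,0,0,1],[0,0,0,0,1],[0,0,0,0,1],[0,0,0,0,0.5],[0,0,0,0,0]])

```text
t: 10.9
ee_pos: [0.5823, 0.1266, 0.1721]
eef_rot: [0.0, 1.0, 0.016, -0.0]
wrist_force: [-0.2, -0.6, 0.3]
opening: 0.0471
grip_force: 0.0
```

```bash
python3 - <<'E'
from h import *
im,d=cams.capture("top"); P=cloud("top",d); o=env.get_obs(); print(o["ee_pos"],o["eef_rot"],o["joints"])
Y=cv2.inRange(cv2.cvtColor(im,cv2.COLOR_BGR2HSV),(22,150,80),(35,255,255))>0
q=P[Y&(P[...,0]>.4)&(P[...,0]<.65)&(P[...,1]>.19)&(P[...,1]<.34)&(P[...,2]>.1)&(P[...,2]<.145)]; print("peg",len(q),q.mean(0))
cv2.imwrite("pics/t1.png",im[150:400,120:440])
E
```

```text
[0.58227624 0.12672608 0.17211269] [ 6.70777957e-05  9.99867295e-01  1.62888174e-02 -2.49466835e-04] [ 2.42610418e-02  1.52336399e-01  1.72794016e+00 -1.36645057e-04
  1.26181609e+00  1.56251988e+00]
peg 44 [0.4385691  0.30866911 0.12409204]
```

View pics/t1.png

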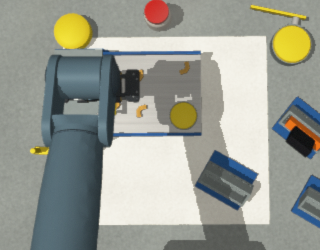

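Call:
drive_tool(deltas=[[0,0,0.18,0.65,0],[0,0,0,1,0],[0,0,0,1,0],[0,0,0,1,0],[-1,0,0,0,0],[-1,0,0,0,0],[-1,0,0,0,0],[-1,0,0,0,0],[-1,0,0,0,0],[-1,0,0,0,0]])

```text
t: 11.95
ee_pos: [0.5832, 0.1214, 0.1007]
eef_rot: [0.003, 1.0, 0.017, 0.001]
wrist_force: [0.4, -9.4, 1.2]
opening: 0.0112
grip_force: 30.0
```

Call:
drive_tool(deltas=[[-1,0,-0.24,-0.757,0],[-1,0,-0.31,-0.73,0],[-1,0,-0.38,-0.7,0],[-1,0,-0.44,-0.66,0]])

```text
t: 12.35
ee_pos: [0.5824, 0.1479, 0.1583]
eef_rot: [0.004, 1.0, 0.016, 0.001]
wrist_force: [0.1, -10.0, 2.2]
opening: 0.0109
grip_force: 30.0
```

Call:
drive_tool(deltas=[[-1,0,-0.5,-0.61,0],[-1,0,-0.56,-0.56,0],[-1,0,-0.61,-0.505,0],[-1,0,-0.657,-0.444,0],[-1,0,-0.696,-0.38,0],[-1,0,-0.73,-0.31,0],[-1,0,-0.756,-0.24,0]])

```text
t: 13.05
ee_pos: [0.5801, 0.24, 0.2209]
eef_rot: [0.002, 1.0, 0.016, 0.003]
wrist_force: [0.8, -6.1, 5.6]
opening: 0.0108
grip_force: 30.0
```

Call:
drive_tool(deltas=[[-1,0,-0.776,-0.166,0],[-1,0,-0.788,-0.09,0],[-1,0,-0.793,-0.014,0],[-1,0,-0.79,0.062,0],[-1,0,-0.78,0.137,0],[-1,0,-0.76,0.21,0],[-1,0,0,0,0]])

```text
t: 13.75
ee_pos: [0.5765, 0.3378, 0.2147]
eef_rot: [-0.001, 1.0, 0.017, 0.002]
wrist_force: [7.1, 2.8, 0.9]
opening: 0.0113
grip_force: 30.0
```

Call:
drive_tool(deltas=[[0,0,0,0,0],[0,0,0,0,0],[0,0,0,0,0],[0,0,0,-0.5,0],[0,0,0,-1,0],[0,0,0,-1,0],[0,0,0,-0.5,0]])

```text
t: 14.45
ee_pos: [0.5759, 0.3354, 0.2776]
eef_rot: [-0.001, 1.0, 0.016, 0.002]
wrist_force: [0.4, 0.2, 0.7]
opening: 0.0469
grip_force: 0.0
```

```bash
cat >> h.py <<'E'
def psi():
    q=env.get_obs()["eef_rot"]; return np.degrees(2*np.arctan2(q[2],q[1]))
def rows(tx,ty,tz,tpsi,n,p0=None,ps0=None):
    p=np.array(env.get_obs()["ee_pos"]) if p0 is None else np.array(p0,float); ps=psi() if ps0 is None else ps0
    D=np.array([tx,ty,tz])-p; dp=(tpsi-ps)/n
    print("from",p.round(4),round(ps,1))
    for k in range(n):
        a=np.radians(ps+dp*k); w=D/n
        print([round(float(v),2) for v in ((w[0]*np.cos(a)+w[1]*np.sin(a))/.02,(w[0]*np.sin(a)-w[1]*np.cos(a))/.02,-w[2]/.02,-dp/4)])
E
python3 - <<'E'
from h import *
c,s=np.cos(np.radians(35)),np.sin(np.radians(35))
for ang in (52,53,54):
    ya=np.radians(ang); e=np.array([-np.sin(ya),np.cos(ya),0]); t=np.array([np.cos(ya),np.sin(ya),0])
    ax=s*e+np.array([0,0,c]); xs=-c*e+np.array([0,0,s])
    for n in ("top","side"):
        z=np.load(f"{n}0.npz"); im,d=z["im"],z["d"]; P=cloud(n,d); hsv=cv2.cvtColor(im,cv2.COLOR_BGR2HSV)
        K=(hsv[...,2]<60)&(P[...,0]>.4)&(P[...,0]<.56)&(P[...,1]>-.42)&(P[...,1]<-.28)&(P[...,2]>.08)&(P[...,2]<.15)
        q=P[K]; a=q@ax; x=q@xs; y=q@t
        print(ang,n,len(q),"a",np.percentile(a,[2,50,90,98]).round(4),"x",np.percentile(x,[2,10,50,90,98]).round(4),"y",np.percentile(y,[2,98]).round(4))
        m=np.percentile(a,95)-.102; xc=np.percentile(x,90)-.012; yc=np.percentile(y,[2,98]).mean()
        f=m*ax+xc*xs+yc*t; print("foot",f.round(4),"grip80",(f+.08*ax).round(4))
print("now",env.get_obs()["ee_pos"],psi())
E
```

```text
52 top 480 a [-0.2779 -0.2334 -0.2239 -0.2216] x [0.528  0.5326 0.5465 0.549  0.5504] y [-0.006  0.055]
foot [ 0.5085 -0.3662  0.042 ] grip80 [ 0.4723 -0.3379  0.1075]
52 side 292 a [-0.2738 -0.2269 -0.2235 -0.2218] x [0.5251 0.5265 0.5362 0.5454 0.5475] y [-0.0028  0.0574]
foot [ 0.5079 -0.3621  0.0399] grip80 [ 0.4717 -0.3339  0.1055]
53 top 480 a [-0.2781 -0.2336 -0.224  -0.2218] x [0.5283 0.5329 0.5468 0.5492 0.5506] y [-0.0162  0.0447]
foot [ 0.509  -0.3657  0.0418] grip80 [ 0.4723 -0.3381  0.1073]
53 side 292 a [-0.2743 -0.2271 -0.2237 -0.222 ] x [0.5254 0.5269 0.5366 0.5458 0.5481] y [-0.0127  0.0473]
foot [ 0.5085 -0.3615  0.0399] grip80 [ 0.4719 -0.3339  0.1055]
54 top 480 a [-0.2781 -0.2338 -0.2241 -0.2219] x [0.5284 0.5329 0.547  0.5494 0.5508] y [-0.0263  0.0344]
foot [ 0.5095 -0.3652  0.0417] grip80 [ 0.4724 -0.3382  0.1072]
54 side 292 a [-0.2747 -0.2273 -0.2238 -0.2221] x [0.5256 0.5272 0.537  0.5463 0.5486] y [-0.0225  0.037 ]
foot [ 0.5093 -0.361   0.0401] grip80 [ 0.4721 -0.334   0.1056]
now [0.57593611 0.3354329  0.27755437] 1.8797427211131117
```

```bash
python3 -c "
from h import *
rows(.472,-.336,.20,143,36)"
```

```text
from [0.5759 0.3354 0.2776] 1.9
[-0.17, 0.93, 0.11, -0.98]
[-0.24, 0.91, 0.11, -0.98]
[-0.3, 0.89, 0.11, -0.98]
[-0.36, 0.87, 0.11, -0.98]
[-0.42, 0.85, 0.11, -0.98]
[-0.48, 0.81, 0.11, -0.98]
[-0.53, 0.78, 0.11, -0.98]
[-0.58, 0.74, 0.11, -0.98]
[-0.63, 0.7, 0.11, -0.98]
[-0.68, 0.66, 0.11, -0.98]
[-0.72, 0.61, 0.11, -0.98]
[-0.76, 0.56, 0.11, -0.98]
[-0.8, 0.5, 0.11, -0.98]
[-0.83, 0.45, 0.11, -0.98]
[-0.86, 0.39, 0.11, -0.98]
[-0.88, 0.33, 0.11, -0.98]
[-0.9, 0.27, 0.11, -0.98]
[-0.92, 0.21, 0.11, -0.98]
[-0.93, 0.14, 0.11, -0.98]
[-0.94, 0.08, 0.11, -0.98]
[-0.94, 0.02, 0.11, -0.98]
[-0.94, -0.05, 0.11, -0.98]
[-0.94, -0.11, 0.11, -0.98]
[-0.93, -0.18, 0.11, -0.98]
[-0.91, -0.24, 0.11, -0.98]
[-0.89, -0.3, 0.11, -0.98]
[-0.87, -0.36, 0.11, -0.98]
[-0.84, -0.42, 0.11, -0.98]
[-0.81, -0.48, 0.11, -0.98]
[-0.78, -0.53, 0.11, -0.98]
[-0.74, -0.58, 0.11, -0.98]
[-0.7, -0.63, 0.11, -0.98]
[-0.65, -0.68, 0.11, -0.98]
[-0.61, -0.72, 0.11, -0.98]
[-0.56, -0.76, 0.11, -0.98]
[-0.5, -0.8, 0.11, -0.98]
```

Call:
drive_tool(deltas=[[0,-0.17,0.93,0,-0.98],[0,-0.24,0.91,0,-0.98],[0,-0.3,0.89,0,-0.98],[0,-0.36,0.87,0,-0.98],[0,-0.42,0.85,0,-0.98],[0,-0.48,0.81,0,-0.98],[0,-0.53,0.78,0,-0.98],[0,-0.58,0.74,0,-0.98],[0,-0.63,0.7,0,-0.98],[0,-0.68,0.66,0,-0.98]])

```text
t: 15.45
ee_pos: [0.546, 0.148, 0.2746]
eef_rot: [-0.0, 0.936, 0.352, -0.0]
wrist_force: [0.2, -0.6, 0.1]
opening: 0.0467
grip_force: 0.0
```

Call:
drive_tool(deltas=[[1,-0.72,0.61,0.15,-0.98],[1,-0.76,0.56,0.15,-0.98],[1,-0.8,0.5,0.15,-0.98],[1,-0.83,0.45,0.15,-0.98],[1,-0.86,0.39,0.15,-0.98],[1,-0.88,0.33,0.15,-0.98],[1,-0.9,0.27,0.15,-0.98],[1,-0.92,0.21,0.15,-0.98],[1,-0.93,0.14,0.15,-0.98],[1,-0.94,0.08,0.15,-0.98]])

```text
t: 16.45
ee_pos: [0.5173, -0.0382, 0.2446]
eef_rot: [-0.0, 0.764, 0.646, 0.0]
wrist_force: [0.6, -0.2, -0.3]
opening: 0.0939
grip_force: 0.0
```

Call:
drive_tool(deltas=[[1,-0.94,0.02,0.15,-0.98],[1,-0.94,-0.05,0.15,-0.98],[1,-0.94,-0.11,0.15,-0.98],[1,-0.93,-0.18,0.15,-0.98],[1,-0.91,-0.24,0.15,-0.98],[1,-0.89,-0.3,0.15,-0.98],[1,-0.87,-0.36,0.15,-0.98],[1,-0.84,-0.42,0.15,-0.98],[1,-0.81,-0.48,0.15,-0.98],[1,-0.78,-0.53,0.15,-0.98]])

```text
t: 17.45
ee_pos: [0.4887, -0.2244, 0.2146]
eef_rot: [-0.0, 0.503, 0.864, 0.0]
wrist_force: [0.2, 0.2, -0.6]
opening: 0.0937
grip_force: 0.0
```

Call:
drive_tool(deltas=[[1,-0.74,-0.58,0.15,-0.98],[1,-0.7,-0.63,0.15,-0.98],[1,-0.65,-0.68,0.15,-0.98],[1,-0.61,-0.72,0.15,-0.98],[1,-0.56,-0.76,0.15,-0.98],[1,-0.5,-0.8,0.15,-0.98],[1,0,0,0,0]])

```text
t: 18.15
ee_pos: [0.4713, -0.3369, 0.1962]
eef_rot: [-0.0, 0.318, 0.948, 0.0]
wrist_force: [0.2, -0.4, -0.6]
opening: 0.0941
grip_force: 0.0
```

```bash
python3 -c "
from h import *
rows(.472,-.336,.088,143,6)"
```

```text
from [ 0.4713 -0.3369  0.1962] 142.9
[-0.0, 0.01, 0.9, -0.01]
[-0.0, 0.01, 0.9, -0.01]
[-0.0, 0.01, 0.9, -0.01]
[-0.0, 0.01, 0.9, -0.01]
[-0.0, 0.01, 0.9, -0.01]
[-0.0, 0.01, 0.9, -0.01]
```

Call:
drive_tool(deltas=[[1,0,0,0.9,0],[1,0,0,0.9,0],[1,0,0,0.9,0],[1,0,0,0.9,0],[1,0,0,0.9,0],[1,0,0,0.9,0],[1,0,0,0,0],[0.2,0,0,0,0],[-1,0,0,0,0],[-1,0,0,0,0]])

```text
t: 19.15
ee_pos: [0.4726, -0.336, 0.0899]
eef_rot: [0.001, 0.317, 0.948, -0.0]
wrist_force: [0.3, -0.4, 0.6]
opening: 0.0734
grip_force: 0.0
```

Call:
drive_tool(deltas=[[-1,0,0,0,0],[-1,0,0,0,0]])

```text
t: 19.35
ee_pos: [0.4722, -0.3365, 0.0898]
eef_rot: [0.001, 0.317, 0.948, -0.001]
wrist_force: [-2.2, -1.7, 4.5]
opening: 0.0636
grip_force: 30.0
```

Call:
drive_tool(deltas=[[-1,0.15,0,-0.21,0],[-1,0.42,0,-0.6,0],[-1,0.56,0,-0.8,0],[-1,0.56,0,-0.8,0],[-1,0.3,0,-0.9,0],[-1,0,0,-1,0],[-1,0,0,-1,0],[-1,0,0,0,0]])

```text
t: 20.15
ee_pos: [0.4411, -0.3122, 0.1973]
eef_rot: [0.002, 0.317, 0.948, -0.001]
wrist_force: [-0.1, -0.1, -2.3]
opening: 0.0637
grip_force: 30.0
```

```bash
python3 - <<'E'
from h import *
o=env.get_obs(); print(o["ee_pos"],psi(),o["opening"],o["grip_force"])
im,d=cams.capture("side"); np.savez("s2.npz",im=im,d=d); b=im[100:430,180:500]
cv2.imwrite("pics/s2.png",cv2.resize(b,None,fx=1.8,fy=1.8))
E
```

```text
[ 0.44107823 -0.3121986   0.19733688] 143.00819984019256 0.06373250631229993 29.994378983974457
```

View pics/s2.png

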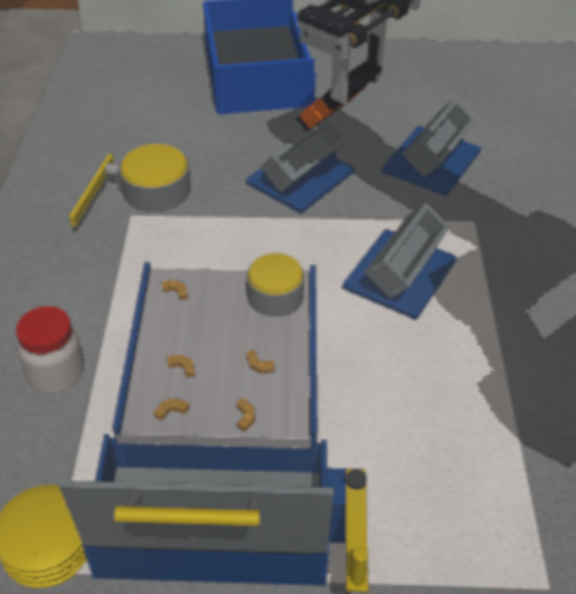

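The crop shows the scraper held with its lean kept (orange at (315,112)). The lid stands open, the latch is off, and all five chips are on the plate. Next I carry it to the start of the right-hand lane, then wipe with the foot hovering about 2 mm off the plate.

```bash
python3 -c "
from h import *
rows(.6374,-.0646,.1973,91.7,16)
print('wipe');rows(.6291,.2134,.1285,91.7,18,(.6374,-.0646,.1285),91.7)"
```

```text
from [ 0.4404 -0.3116  0.1954] 143.0
[-0.03, 0.99, -0.01, 0.8]
[0.03, 0.99, -0.01, 0.8]
[0.08, 0.98, -0.01, 0.8]
[0.14, 0.98, -0.01, 0.8]
[0.19, 0.97, -0.01, 0.8]
[0.25, 0.96, -0.01, 0.8]
[0.3, 0.94, -0.01, 0.8]
[0.35, 0.92, -0.01, 0.8]
[0.4, 0.9, -0.01, 0.8]
[0.45, 0.88, -0.01, 0.8]
[0.5, 0.85, -0.01, 0.8]
[0.55, 0.82, -0.01, 0.8]
[0.59, 0.79, -0.01, 0.8]
[0.64, 0.76, -0.01, 0.8]
[0.68, 0.72, -0.01, 0.8]
[0.72, 0.68, -0.01, 0.8]
wipe
from [ 0.6374 -0.0646  0.1285] 91.7
[0.77, -0.0, -0.0, -0.0]
[0.77, -0.0, -0.0, -0.0]
[0.77, -0.0, -0.0, -0.0]
[0.77, -0.0, -0.0, -0.0]
[0.77, -0.0, -0.0, -0.0]
[0.77, -0.0, -0.0, -0.0]
[0.77, -0.0, -0.0, -0.0]
[0.77, -0.0, -0.0, -0.0]
[0.77, -0.0, -0.0, -0.0]
[0.77, -0.0, -0.0, -0.0]
[0.77, -0.0, -0.0, -0.0]
[0.77, -0.0, -0.0, -0.0]
[0.77, -0.0, -0.0, -0.0]
[0.77, -0.0, -0.0, -0.0]
[0.77, -0.0, -0.0, -0.0]
[0.77, -0.0, -0.0, -0.0]
[0.77, -0.0, -0.0, -0.0]
[0.77, -0.0, -0.0, -0.0]
```

Call:
drive_tool(deltas=[[-1,-0.03,0.99,0,0.8],[-1,0.03,0.99,0,0.8],[-1,0.08,0.98,0,0.8],[-1,0.14,0.98,0,0.8],[-1,0.19,0.97,0,0.8],[-1,0.25,0.96,0,0.8],[-1,0.3,0.94,0,0.8],[-1,0.35,0.92,0,0.8],[-1,0.4,0.9,0,0.8],[-1,0.45,0.88,0,0.8]])

```text
t: 21.2
ee_pos: [0.5627, -0.1557, 0.1923]
eef_rot: [-0.002, 0.567, 0.823, -0.0]
wrist_force: [-0.0, 0.4, -1.3]
opening: 0.0638
grip_force: 30.0
```

Call:
drive_tool(deltas=[[-1,0.5,0.85,0,0.8],[-1,0.55,0.82,0,0.8],[-1,0.59,0.79,0,0.8],[-1,0.64,0.76,0,0.8],[-1,0.68,0.72,0,0.8],[-1,0.72,0.68,0,0.8],[-1,0,0,0.5,0],[-1,0,0,0.8,0],[-1,0,0,0,0]])

```text
t: 22.1
ee_pos: [0.6341, -0.064, 0.1637]
eef_rot: [-0.004, 0.696, 0.718, -0.002]
wrist_force: [-0.8, -0.1, -2.4]
opening: 0.0636
grip_force: 30.0
```

```bash
python3 - <<'E'
from h import *
o=env.get_obs(); p=o["ee_pos"]; print(p,psi(),o["opening"],o["wrist_force"])
f=np.array([p[0],p[1]])
for n in ("side","top"):
    im,d=cams.capture(n); P=cloud(n,d); hsv=cv2.cvtColor(im,cv2.COLOR_BGR2HSV)
    O=(cv2.inRange(hsv,(3,200,50),(13,255,255))>0)&(abs(P[...,0]-p[0])<.09)&(abs(P[...,1]-p[1])<.12)&(P[...,2]>.09)
    q=P[O]-p
    if len(q)>10: print(n,len(q),"min",np.percentile(q,2,axis=0).round(4),"max",np.percentile(q,98,axis=0).round(4))
    if n=="side": cv2.imwrite("pics/s3.png",cv2.resize(im[180:380,200:420],None,fx=2.7,fy=2.7))
E
```

```text
[ 0.63407174 -0.0640443   0.16365567] 91.80591343257181 0.06357803878594685 [-0.82608821 -0.1079147  -2.39017114]
top 27 min [-0.0476 -0.0546 -0.0359] max [-0.0238 -0.046  -0.0216]
```

View pics/s3.png

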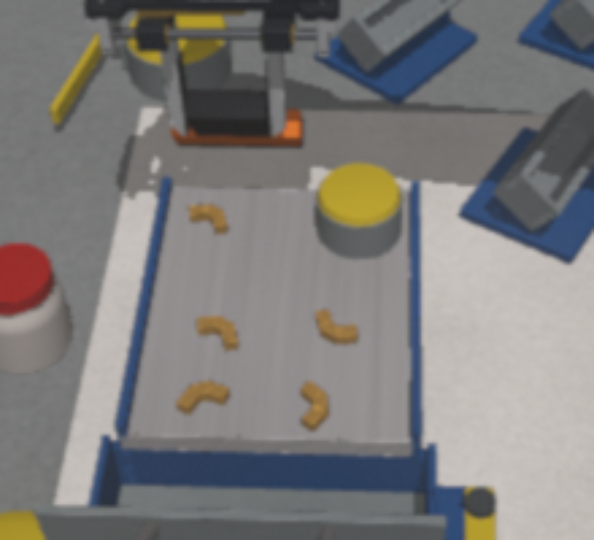

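The side view shows the scraper still leaning, ahead of the first chip, and clear of the valve at (358,210). Now I lower it and wipe.

Call:
drive_tool(deltas=[[-1,0,0.15,0.6,0],[-1,0,0,0.6,0],[-1,0,0,0.56,0],[-1,0,0,0,0]])

```text
t: 22.6
ee_pos: [0.6385, -0.0639, 0.1306]
eef_rot: [-0.002, 0.696, 0.718, -0.001]
wrist_force: [0.1, -0.2, -2.5]
opening: 0.0637
grip_force: 30.0
```

Call:
drive_tool(deltas=[[-1,0.3,0,0,0],[-1,0.5,0,0,0],[-1,0.5,0,0,0],[-1,0.5,0,0,0]])

```text
t: 23.0
ee_pos: [0.6391, -0.0271, 0.134]
eef_rot: [0.0, 0.696, 0.718, 0.0]
wrist_force: [-0.9, -0.7, -2.6]
opening: 0.0639
grip_force: 30.0
```

Call:
drive_tool(deltas=[[-1,-0.5,0,0,0],[-1,0,0,0.2,0],[-1,0,0,0.1,0],[-1,0,0,0,0]])

```text
t: 23.4
ee_pos: [0.6394, -0.0386, 0.127]
eef_rot: [-0.0, 0.696, 0.718, 0.0]
wrist_force: [-0.0, -0.4, -2.5]
opening: 0.064
grip_force: 30.0
```

```bash
python3 - <<'E'
from h import *
o=env.get_obs(); print(o["ee_pos"],psi(),o["wrist_force"])
im,d=cams.capture("side"); cv2.imwrite("pics/s4.png",cv2.resize(im[200:320,220:400],None,fx=4,fy=4,interpolation=cv2.INTER_CUBIC))
E
```

```text
[ 0.63940491 -0.03855447  0.12704886] 91.77510884189522 [-3.25466829e-04 -3.68644298e-01 -2.46248263e+00]
```

View pics/s4.png

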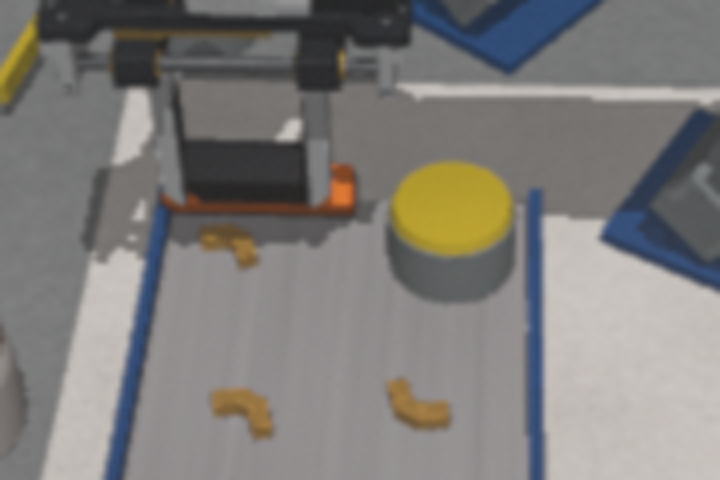

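Call:
drive_tool(deltas=[[-1,0.1,-0.2,0,0],[-1,0.5,0,0,0],[-1,0.5,0,0,0],[-1,0.5,0,0,0],[-1,0.5,0,0,0]])

```text
t: 23.95
ee_pos: [0.6342, 0.0048, 0.1278]
eef_rot: [0.0, 0.696, 0.718, 0.0]
wrist_force: [1.4, -0.6, -1.6]
opening: 0.0637
grip_force: 30.0
```

Call:
drive_tool(deltas=[[-1,0.5,0,0,0],[-1,0.5,0,0,0],[-1,0.5,0,0,0],[-1,0.5,0,0,0],[-1,0.5,0,0,0]])

```text
t: 24.45
ee_pos: [0.6325, 0.0544, 0.1277]
eef_rot: [0.0, 0.696, 0.718, 0.0]
wrist_force: [-1.2, 0.1, -1.0]
opening: 0.064
grip_force: 30.0
```

Call:
drive_tool(deltas=[[-1,0.6,0,0,0],[-1,0.6,0,0,0],[-1,0.6,0,0,0],[-1,0.6,0,0,0],[-1,0.6,0,0,0],[-1,0.6,0,0,0],[-1,0.6,0,0,0]])

```text
t: 25.15
ee_pos: [0.6298, 0.1386, 0.1276]
eef_rot: [0.0, 0.696, 0.718, -0.0]
wrist_force: [-0.1, -1.1, -1.5]
opening: 0.0637
grip_force: 30.0
```

Call:
drive_tool(deltas=[[-1,0.6,0,0,0],[-1,0.6,0,0,0],[-1,0.6,0,0,0],[-1,0.6,0,0,0],[-1,0.6,0,0,0],[-1,0.6,0,0,0],[-1,0,0,0,0]])

```text
t: 25.85
ee_pos: [0.6272, 0.2113, 0.1274]
eef_rot: [-0.0, 0.695, 0.719, 0.0]
wrist_force: [-0.1, 0.3, -2.5]
opening: 0.0639
grip_force: 30.0
```

```bash
cat >> h.py <<'E'
def chips(n):
    im,d=cams.capture(n); P=cloud(n,d); hsv=cv2.cvtColor(im,cv2.COLOR_BGR2HSV)
    m=cv2.inRange(hsv,(10,90,50),(21,225,255)); k,l,s,c=cv2.connectedComponentsWithStats(m)
    for i in range(1,k):
        q=P[(l==i)&(d>0)]
        if s[i,4]<8 or len(q)<5: continue
        w=np.median(q,0); X,Y=w[0]-.588,w[1]-.047; fx,fy=X+.0297*Y,Y-.0297*X
        if abs(fx)<.15 and -.2<fy<.28: print(n,c[i].astype(int),s[i,4],"fixture",round(fx,3),round(fy,3),round(w[2],3))
    return im
E
python3 -c "
from h import *
chips('side');chips('top');print(env.get_obs()['ee_pos'],psi())"
```

```text
side [324 302] 81 fixture -0.044 0.019 0.08
side [234 313] 14 fixture 0.085 0.183 0.252
side [239 319] 12 fixture 0.077 0.191 0.244
side [296 321] 11 fixture -0.012 0.192 0.245
side [316 331] 93 fixture -0.033 0.09 0.081
side [298 342] 89 fixture -0.003 0.138 0.11
side [270 363] 121 fixture 0.058 0.121 0.016
side [289 365] 80 fixture 0.021 0.132 0.026
top [215 226] 502 fixture 0.039 0.12 0.105
top [232 255] 68 fixture -0.032 0.083 0.079
top [260 259] 64 fixture -0.04 0.013 0.081
[0.62743399 0.20979073 0.12735599] 91.83911875977569
```

Call:
drive_tool(deltas=[[-1,0,0,-0.8,0],[-1,0,0,-0.8,0],[-1,-0.97,-0.51,-0.5,0],[-1,-0.97,-0.51,0,0],[-1,-0.97,-0.51,0,0],[-1,-0.97,-0.51,0,0],[-1,-0.97,-0.51,0,0],[-1,-0.97,-0.51,0,0],[-1,-0.97,-0.51,0,0],[-1,-0.97,-0.51,0,0]])

```text
t: 26.95
ee_pos: [0.5514, 0.0506, 0.1719]
eef_rot: [0.001, 0.696, 0.718, 0.001]
wrist_force: [-0.2, 0.7, -1.4]
opening: 0.0638
grip_force: 30.0
```

Call:
drive_tool(deltas=[[-1,0,0,0.7,0],[-1,0,0,0.6,0],[-1,0,0,0,0]])

```text
t: 27.25
ee_pos: [0.5497, 0.0524, 0.1416]
eef_rot: [-0.002, 0.696, 0.718, -0.001]
wrist_force: [-0.3, -0.3, -0.9]
opening: 0.0638
grip_force: 30.0
```

Call:
drive_tool(deltas=[[-1,0.2,-0.25,0.35,0],[-1,0,0,0.38,0],[-1,0,0,0,0]])

```text
t: 27.55
ee_pos: [0.5448, 0.0563, 0.1276]
eef_rot: [-0.001, 0.696, 0.718, -0.001]
wrist_force: [-0.4, -1.1, -1.6]
opening: 0.0643
grip_force: 30.0
```

Call:
drive_tool(deltas=[[-1,0.4,0,0,0],[-1,0.5,0,0,0],[-1,0.5,0,0,0],[-1,0.5,0,0,0],[-1,0.5,0,0,0],[-1,0.5,0,0,0]])

```text
t: 28.15
ee_pos: [0.544, 0.1147, 0.1292]
eef_rot: [0.0, 0.696, 0.718, 0.0]
wrist_force: [0.0, 0.1, -2.3]
opening: 0.0638
grip_force: 30.0
```

Call:
drive_tool(deltas=[[-1,0.5,0,0.08,0],[-1,0.6,0,0,0],[-1,0.6,0,0,0],[-1,0.6,0,0,0],[-1,0.6,0,0,0],[-1,0.6,0,0,0],[-1,0.6,0,0,0],[-1,0.6,0,0,0],[-1,0.3,0,0,0],[-1,0,0,0,0]])

```text
t: 29.15
ee_pos: [0.5401, 0.2147, 0.1266]
eef_rot: [-0.001, 0.695, 0.719, -0.0]
wrist_force: [-0.5, 0.6, -2.7]
opening: 0.0641
grip_force: 30.0
```

Call:
drive_tool(deltas=[[-1,0,0,-0.8,0],[-1,0,0,-0.8,0],[-1,-0.8,0,-0.8,0],[-1,-1,0,-0.8,0],[-1,-1,0,0,0],[-1,-1,0,0,0],[-1,-1,0,0,0],[-1,-1,0,0,0],[-1,-1,0,0,0],[-1,-1,0,0,0]])

```text
t: 30.15
ee_pos: [0.5461, 0.0555, 0.1934]
eef_rot: [0.001, 0.696, 0.718, 0.001]
wrist_force: [0.0, -0.1, -1.9]
opening: 0.0638
grip_force: 30.0
```

```bash
python3 -c "
from h import *
im=chips('side');chips('top');print(env.get_obs()['ee_pos'],psi())
cv2.imwrite('pics/s5.png',cv2.resize(im[190:440,180:440],None,fx=2.3,fy=2.3))
rows(.43,-.304,.19,143,20)"
```

```text
side [296 215] 28 fixture -0.002 0.028 0.319
side [347 257] 46 fixture -0.09 -0.015 0.175
side [298 259] 11 fixture 0.006 -0.011 0.171
side [270 362] 123 fixture 0.058 0.121 0.016
side [289 365] 80 fixture 0.021 0.132 0.027
side [316 367] 25 fixture -0.033 0.133 0.024
side [331 366] 83 fixture -0.063 0.131 0.021
top [222 220] 12 fixture 0.068 0.121 0.016
top [277 261] 351 fixture -0.058 -0.04 0.169
top [219 270] 32 fixture -0.067 0.126 0.019
[0.54636689 0.05465295 0.19332984] 91.58778228945614
from [0.5464 0.0547 0.1933] 91.6
[-0.89, -0.32, 0.01, -0.64]
[-0.87, -0.36, 0.01, -0.64]
[-0.86, -0.39, 0.01, -0.64]
[-0.84, -0.43, 0.01, -0.64]
[-0.82, -0.47, 0.01, -0.64]
[-0.8, -0.51, 0.01, -0.64]
[-0.77, -0.54, 0.01, -0.64]
[-0.75, -0.57, 0.01, -0.64]
[-0.72, -0.61, 0.01, -0.64]
[-0.69, -0.64, 0.01, -0.64]
[-0.66, -0.67, 0.01, -0.64]
[-0.63, -0.7, 0.01, -0.64]
[-0.6, -0.73, 0.01, -0.64]
[-0.57, -0.75, 0.01, -0.64]
[-0.53, -0.78, 0.01, -0.64]
[-0.5, -0.8, 0.01, -0.64]
[-0.46, -0.82, 0.01, -0.64]
[-0.42, -0.84, 0.01, -0.64]
[-0.39, -0.86, 0.01, -0.64]
[-0.35, -0.88, 0.01, -0.64]
```

View pics/s5.png

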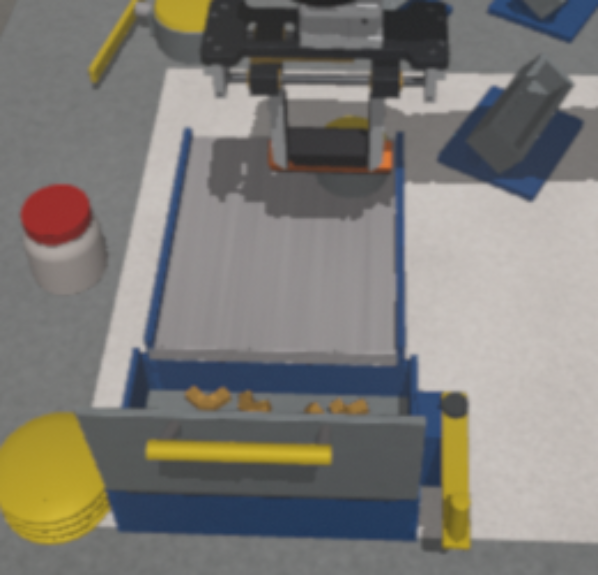

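Plate is clear. The chips are in the box at (207,397), (253,402), (315,410) and (348,408), with one blob probably two stacked. I'll confirm the fifth from the top once the arm is away, and return towards the rest now.

Call:
drive_tool(deltas=[[-1,-0.87,-0.31,0,-0.64],[-1,-0.86,-0.35,0,-0.64],[-1,-0.85,-0.38,0,-0.64],[-1,-0.83,-0.42,0,-0.64],[-1,-0.81,-0.46,0,-0.64],[-1,-0.8,-0.5,0,-0.64],[-1,-0.77,-0.53,0,-0.64],[-1,-0.75,-0.56,0,-0.64],[-1,-0.72,-0.6,0,-0.64],[-1,-0.69,-0.63,0,-0.64]])

```text
t: 31.25
ee_pos: [0.4897, -0.1212, 0.1927]
eef_rot: [0.001, 0.519, 0.855, 0.0]
wrist_force: [1.2, 0.1, -2.3]
opening: 0.0638
grip_force: 30.0
```

Call:
drive_tool(deltas=[[-1,-0.66,-0.66,0,-0.64],[-1,-0.63,-0.69,0,-0.64],[-1,-0.6,-0.72,0,-0.64],[-1,-0.57,-0.74,0,-0.64],[-1,-0.53,-0.77,0,-0.64],[-1,-0.5,-0.79,0,-0.64],[-1,-0.46,-0.81,0,-0.64],[-1,-0.42,-0.83,0,-0.64],[-1,-0.39,-0.85,0,-0.64],[-1,-0.35,-0.87,0,-0.64]])

```text
t: 32.25
ee_pos: [0.433, -0.2994, 0.1927]
eef_rot: [0.001, 0.316, 0.949, -0.0]
wrist_force: [0.6, -0.0, -2.2]
opening: 0.0642
grip_force: 30.0
```

Call:
drive_tool(deltas=[[-1,0,0,0,0],[-1,0,0,0,0]])

```text
t: 32.45
ee_pos: [0.4333, -0.2985, 0.1921]
eef_rot: [0.0, 0.318, 0.948, 0.0]
wrist_force: [-0.3, 0.6, -1.1]
opening: 0.0639
grip_force: 30.0
```

```bash
python3 - <<'E'
from h import *
im=chips('top'); chips('side')
cv2.imwrite('pics/t6.png',np.hstack([cv2.resize(im[185:305,160:260],None,fx=3,fy=3),cv2.resize(cams.capture('side')[0][100:220,270:400],None,fx=3,fy=3)]))
rows(.4448,-.3158,.139,143,4); print(env.get_obs()['t'])
E
```

```text
top [221 223] 36 fixture 0.058 0.121 0.016
top [215 236] 113 fixture 0.025 0.137 0.02
top [216 264] 107 fixture -0.052 0.133 0.021
side [270 362] 123 fixture 0.058 0.121 0.016
side [289 365] 79 fixture 0.021 0.132 0.026
side [316 367] 25 fixture -0.033 0.134 0.024
side [331 366] 83 fixture -0.063 0.131 0.022
from [ 0.4335 -0.2977  0.1917] 143.0
[-0.25, -0.1, 0.66, 0.0]
[-0.25, -0.1, 0.66, 0.0]
[-0.25, -0.1, 0.66, 0.0]
[-0.25, -0.1, 0.66, 0.0]
32.6
```

View pics/t6.png

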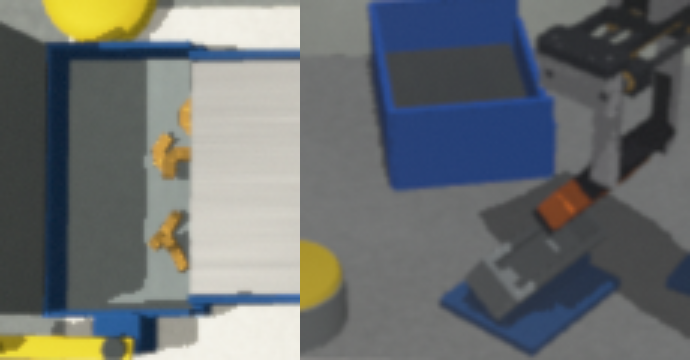

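The left crop shows one chip at (183,115), two at (170,157) and two at (170,240): all five are in the box. The right crop shows the scraper still leaning in line with the rest pocket. Now the insertion.

Call:
drive_tool(deltas=[[-1,-0.25,-0.1,0.66,0],[-1,-0.25,-0.1,0.66,0],[-1,-0.25,-0.1,0.66,0],[-1,-0.25,-0.1,0.66,0],[-1,0,0,0,0],[-1,0,0,0,0]])

```text
t: 33.2
ee_pos: [0.4443, -0.3168, 0.1379]
eef_rot: [-0.001, 0.317, 0.948, 0.0]
wrist_force: [0.0, 0.0, -1.7]
opening: 0.0639
grip_force: 30.0
```

```bash
python3 -c "
from h import *
print(env.get_obs()['wrist_force']); rows(.4722,-.3365,.0905,143,6)"
```

```text
[ 0.02308055  0.03815736 -1.6827299 ]
from [ 0.4443 -0.3168  0.1379] 143.0
[-0.28, 0.01, 0.39, -0.0]
[-0.28, 0.01, 0.39, -0.0]
[-0.28, 0.01, 0.39, -0.0]
[-0.28, 0.01, 0.39, -0.0]
[-0.28, 0.01, 0.39, -0.0]
[-0.28, 0.01, 0.39, -0.0]
```

Call:
drive_tool(deltas=[[-1,-0.4,0.01,0.3,0],[-1,-0.28,0.01,0.39,0],[-1,-0.28,0.01,0.39,0],[-1,-0.28,0.01,0.39,0],[-1,0,0,0,0]])

```text
t: 33.7
ee_pos: [0.4645, -0.3308, 0.1075]
eef_rot: [-0.001, 0.317, 0.948, 0.001]
wrist_force: [-0.2, -0.2, -1.9]
opening: 0.0638
grip_force: 30.0
```

Call:
drive_tool(deltas=[[-1,-0.28,0.01,0.39,0],[-1,-0.14,0,0.2,0],[-1,0,0,0,0]])

```text
t: 34.0
ee_pos: [0.4714, -0.3359, 0.0966]
eef_rot: [-0.001, 0.317, 0.948, 0.0]
wrist_force: [-1.0, 0.1, -1.6]
opening: 0.064
grip_force: 30.0
```

Call:
drive_tool(deltas=[[-1,-0.1,0,0.17,0],[-1,0,0,0.1,0],[-1,0,0,0,0]])

```text
t: 34.3
ee_pos: [0.473, -0.3371, 0.0917]
eef_rot: [-0.0, 0.317, 0.948, 0.0]
wrist_force: [0.2, -0.4, -2.2]
opening: 0.0638
grip_force: 30.0
```

Call:
drive_tool(deltas=[[0.4,0,0,0,0],[0.6,0,0,0,0],[0.8,0,0,0,0],[0.8,0,0,0,0],[0.8,0,0,0,0],[0.8,0,0,-0.4,0],[0.8,0,0,-0.8,0],[0.8,0,0,-0.8,0],[0.8,0,0,-1,0],[0.8,0,0,-1,0]])

```text
t: 35.3
ee_pos: [0.4735, -0.3376, 0.1746]
eef_rot: [0.001, 0.317, 0.948, -0.0]
wrist_force: [-0.2, -0.1, 0.7]
opening: 0.0847
grip_force: 0.0
```

Call:
drive_tool(deltas=[[0.8,1,0,-1,0],[0.8,1,0,-1,0],[0.8,1,0,0,0],[0.8,1,0,0,0],[0.8,1,0,0,0],[0.8,1,0,0,0],[0.8,0,0,0,0]])

```text
t: 36.0
ee_pos: [0.3768, -0.2645, 0.2136]
eef_rot: [0.001, 0.317, 0.948, -0.001]
wrist_force: [-0.3, 0.1, 1.2]
opening: 0.0846
grip_force: 0.0
```

```bash
python3 - <<'E'
from h import *
o=env.get_obs(); print(o["t"],o["ee_pos"],o["wrist_force"])
c,s=np.cos(np.radians(35)),np.sin(np.radians(35)); ya=np.radians(53); e=np.array([-np.sin(ya),np.cos(ya),0]); t=np.array([np.cos(ya),np.sin(ya),0]); ax=s*e+np.array([0,0,c]); xs=-c*e+np.array([0,0,s])
for n in ("top","side"):
    im,d=cams.capture(n); P=cloud(n,d); hsv=cv2.cvtColor(im,cv2.COLOR_BGR2HSV)
    K=(hsv[...,2]<60)&(P[...,0]>.4)&(P[...,0]<.56)&(P[...,1]>-.42)&(P[...,1]<-.28)&(P[...,2]>.08)&(P[...,2]<.15)
    q=P[K]; a=q@ax; x=q@xs; y=q@t
    f=(np.percentile(a,95)-.102)*ax+(np.percentile(x,90)-.012)*xs+np.percentile(y,[2,98]).mean()*t; print(n,len(q),"foot",f.round(4))
    if n=="side": cv2.imwrite("pics/s7.png",cv2.resize(im[130:450,160:480],None,fx=1.8,fy=1.8))
E
```

```text
36.0 [ 0.37675952 -0.26447122  0.21356129] [-0.28939942  0.14525896  1.19904358]
top 526 foot [ 0.5086 -0.3619  0.0407]
side 301 foot [ 0.5065 -0.3576  0.0384]
```

View pics/s7.png

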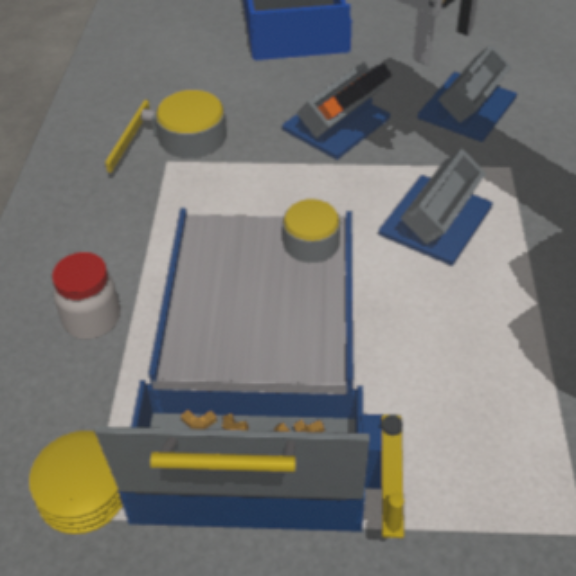

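The scraper is seated in its rest (350,92), within 4 mm of its starting pose. The lid is upright, the chips are in the box, and the valve, jar and caps are in place.

```bash
python3 -c "
from h import *
print(env.hand_in())"
```

```text
the job is handed in; nothing more can be done
None
```

I handed the job in at about 36 s of robot time, with no verdict returned. In the last pictures the latch is off and the lid upright, all five chips are in the box, the scraper is back in its rest, and the valve and bystanders look unmoved.

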